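# Fit the brake spring on the label spindle

## Robot

A 6-joint arm with a two-finger parallel gripper is mounted at the origin on a cart in front of the work surface, level with it; the furniture and walls round the work are solid. World frame = base frame: x ahead of the robot, y to its left, z up, the work surface at z = 0. Lengths are in m, angles in rad, forces in N, time in s.
With the tool pointing down it reaches from about 0.425 to 0.95 m from the base axis. Payload 3.5 kg.
Tool frame: the origin (TCP) lies on the centre line of the jaws, within the pads' length; the fingertips stand ahead of it and the grasp point (between the pads) lies 11 mm behind it (tips_ahead is the z of the fingertips in the tool frame, in m); z points along the fingers, y is the direction in which the jaws open and shut (so a half turn about z gives the same grasp; the last joint's range is limited). The gripper opens to 85 mm and grips with 20 to 120 N. Pads are 22 mm wide; open, the fingers measure 114 mm over their backs; the gripper's body (76 mm by 85 mm) begins 54 mm behind the grasp point. The pads swing forward as they close: fully open they stand 13 mm farther back than shut.
Start: joints at [-1.458, 0.286, 1.577, -0, 1.279, -0.15], TCP at [0.175, -0.652, 0.203] pointing down, gripper open.
Joint ranges: [-2.77, 2.77], [-0.9, 2.22], [0.21, 2.48], [-1.53, 4.67], [0.24, 2.81], [-2.84, 2.84]. Speed limits (rad/s): [2.79, 2.79, 3.14, 3.14, 3.14, 3.14].

## Interface

Orientations are given as a unit quaternion [x, y, z, w].
In Python, from plant import * gives the robot as it stands. The module is installed in compiled form; this text tells all that it offers.
- The arm moves only by the tool move_arm, never from a script. Its arguments are lists of equal length, an entry for each row: "linear": the shift along the world's x, y, z in m, a list of three; "twist": the turn, a rotation vector about the world's x, y, z in degrees, a list of three. A call has 1 to 20 rows; each row shifts and turns the pose as measured when the row begins; what a row does not reach is not made up. A row lasts 1/12 s, in which the tool goes at most 41.7 mm and 7.16 degrees, less where a joint would pass 70% of its speed; a pose out of reach is approached as far as the arm can. A call is refused whole if a number of a shift passes 0.0417 or a number of a turn 7.16, either way. A call with a gripper value outside its range is refused whole. "grip" is the opening, from 0 (shut) to 1 (fully open), set as the call begins (left out, the last holds). The fingers move at their own pace and stop on an object; "force" is the grip in N (left out, the last holds). Time passes only in rows, so rows that do not move let the fingers close. It gives the time, the measured TCP pose, the force and the opening at its end, in the units of the state.
- get_state(): the state, without advancing time (a new reading comes with each control period).
- read_camera(name): name is "scene" or "top" or "wrist"; returns a dict with "img" (480x640x3 uint8, blue, green, red), "depth" (480x640 float32, m along the optical axis (not along the pixel's ray), 0 where there is no reading), "fx", "fy", "cx", "cy" (pixels), "dist" ([k1, k2, p1, p2, k3] as OpenCV has them; the pictures are not rectified), "rvec" (rotation vector, rad) and "tvec" (3), from world to camera coordinates, as OpenCV has them. Camera axes: x right, y down, z forward; pixel columns grow to the right and rows downward; lengths in m; the calibration is good to about 2 mm. A picture is of the moment at which its call begins.
- sign_off(): hands the job in, once; it reports no verdict.
The state is a dict: "time": time; "qpos": joint angles; "dq": joint speeds; "joint_efforts": joint torques, N m; "eef_pos": TCP position; "tcp_rot": TCP orientation; "contact_force": force on the tool from outside, world axes, zero at the start; "wrist_torque": the same for the moment, N m; "opening": opening from 0.0 (shut) to 1.0 (fully open).
Only numpy, scipy, OpenCV 4.12 (cv2) and the standard library are available. Lean on these libraries where they do the work, as an engineer would, in place of code of your own. Each camera call takes 0.05 s, during which the arm holds its last target.

## Task

Fit the loose coil spring onto the upright rod of the label spindle so that it brakes the roll: thread it over the rod end, black collar first, twisting it a little where it snags on the cross pin, never forcing it. Then press the orange collar down below the pin and turn it about an eighth of a turn, so that the spring stays locked and compressed between the roll and the pin when you let go. Leave the other things on the counter where they are.

Things in the scene. Friction and masses are not known exactly. Their poses are not given: they have to be found in the camera images.
- spring_grip (a point): Centre of the orange grip collar (52 mm diameter, 18 mm high, half-way up it) on top of the spring; z up along the spring. Grip it here from above. The collars' slots lie along this point's +x, +y, -x and -y (white dots on the rim), their teeth half-way between. Orange teeth end 6 mm above this point, 3 mm below the rim; the underside is 9 mm below it.
- spring_mid (a point): Middle of the 62 mm of bare steel coil (51 mm diameter) when relaxed. The spring, 92 mm tall, 0.22 kg, stands upright. It compresses along its axis only, by at most 46 mm (2 N to start, then 250 N/m), and does not twist: both collars turn together. Each collar is a ring (44 mm inside) with four round-nosed teeth inside, 11 mm wide, that leave a 24 mm bore for the rod and four 14 mm slots for the pin.
- spring_foot (a point): Centre of the underside of the spring's black foot collar (52 mm diameter, 12 mm high, teeth over its full height), on the spring's axis, axes as spring_grip. 83 mm below spring_grip when the spring is relaxed.
- spindle_pin (a point): Point on the rod's axis at the middle height of its brass cross pin (8 mm thick, 34 mm long, level, sticking out 7 mm on both sides of the rod), z up, 105 mm above the worktop. The rod with its pin stands at any angle about its axis: not reported, not along this frame's axes. It does not turn under hand forces. Spindle fixed to the worktop.
- rod_end (a point): Tip of the spindle's upright steel rod, 17 mm above the pin's middle. Rod 20 mm in diameter, tapering to 11 mm over its last 12 mm. A collar passes the pin when two opposite slots lie within about 8 degrees of the pin; otherwise its teeth rest on the pin and the spring compresses.
- roll_top (a point): Centre of the top of the white label roll (69 mm diameter) on the spindle's grey foot (100 x 90 x 12 mm), 63 mm below the pin's middle. With the foot collar resting here, the orange teeth must be pressed down 30 mm from relaxed to pass under the pin (about 10 N); turned 45 degrees from there, the pin holds them.
- cocoa_shaker_mid (a point): Middle of a clear shaker with grey top, 44 mm diameter, 90 mm tall, loose bystander.
- stamp_mid (a point): Middle of a wooden hand stamp, 34 x 46 x 67 mm, loose bystander.
- counter_bell_mid (a point): Middle of a chrome counter bell, 72 mm diameter, 58 mm tall, loose bystander.
- tape_roll_mid (a point): Middle of a brown tape roll, 92 mm diameter, 48 mm tall, loose bystander.

How it is judged:
By the outcome, as a careful person would: the job done as asked, in the order asked, and still so for the second after the job is handed in, with the robot touching nothing.
It also fails if it takes over 51 s, if anything falls off the work surface, if the arm or the gripper's body presses on something with over 40 N, if the wrist force passes 120 N, or if a joint passes its speed limit or range.

## Working session

There is one attempt and no reset: what is moved stays moved. The work goes in short steps, Python scripts to look and compute and a tool call to move; the robot and the scene stay as the last step left them, time stands still between calls to the robot, and variables do not carry over. Pictures are saved under pics/ and viewed, and the job is handed in when it is done.

Besides the shell and the picture viewer there is one more tool, called after "Request:" in YAML: its name, and indented under it one key for each argument. move_arm: Moves the arm, as the interface text tells. Its arguments: {"type":"object","properties":{"linear":{"type":"array","items":{"type":"array","items":{"type":"number"}}},"twist":{"type":"array","items":{"type":"array","items":{"type":"number"}}},"grip":{"type":"number"},"force":{"type":"number"}},"required":["linear","twist"]}

```bash
mkdir -p pics; ls
cat > h.py <<'E'
from plant import *
import numpy as np, cv2
def cam(n):
    c=read_camera(n)
    c['K']=np.array([[c['fx'],0,c['cx']],[0,c['fy'],c['cy']],[0,0,1]],float)
    c['d']=np.array(c['dist'],float); c['R']=cv2.Rodrigues(np.array(c['rvec'],float))[0]; c['t']=np.array(c['tvec'],float).ravel()
    return c
def plane(c,uv,z):
    uv=np.array(uv,float).reshape(-1,1,2)
    p=cv2.undistortPoints(uv,c['K'],c['d']).reshape(-1,2)
    o=-c['R'].T@c['t']; d=np.c_[p,np.ones(len(p))]@c['R']
    return o+d*((z-o[2])/d[:,2])[:,None]
def proj(c,P):
    return cv2.projectPoints(np.array(P,float).reshape(-1,3),np.array(c['rvec'],float),c['t'],c['K'],c['d'])[0].reshape(-1,2)
def world(c):
    v,u=np.mgrid[0:480,0:640]
    p=cv2.undistortPoints(np.stack([u,v],-1).reshape(-1,1,2).astype(float),c['K'],c['d']).reshape(-1,2)
    Z=c['depth'].reshape(-1,1).astype(float)
    return ((np.c_[p,np.ones(len(p))]*Z-c['t'])@c['R']).reshape(480,640,3)
E
python3 - <<'E'
from h import *
print(get_state())
for n in ("scene","top","wrist"):
    c=cam(n); cv2.imwrite(f'pics/{n}0.png',c['img']); print(n,-c['R'].T@c['t'],c['fx'],c['R'][2])
E
```

```text
pics
{'time': 0.0, 'qpos': array([-1.45801132e+00,  2.87166559e-01,  1.57821963e+00, -2.06048623e-05,
        1.27856219e+00, -1.49989916e-01]), 'dq': array([-0.00102611,  0.00017067,  0.00132928, -0.00011264, -0.00152409,
       -0.00068201]), 'joint_efforts': array([-1.20991659e-03, -4.05977476e+01, -2.92629129e+01, -2.32163411e-04,
        5.80382664e-03,  8.83711749e-06]), 'eef_pos': array([ 0.17528531, -0.65108557,  0.20192356]), 'tcp_rot': array([ 9.91379999e-01,  1.31012635e-01,  1.20494702e-05, -1.17784360e-03]), 'contact_force': array([-0.08040043, -0.40093423, -0.45745501]), 'wrist_torque': array([ 0.0096137 ,  0.05220934, -0.03345083]), 'opening': 1.004168786038476}
scene [-0.42676512 -0.91699868  0.73555879] 620.5954123382174 [ 0.69968893  0.50707022 -0.50330427]
top [ 0.3851236  -0.26600319  1.15156328] 439.65229717340475 [ 0.10661814  0.00695259 -0.99427573]
wrist [ 0.25077227 -0.63105887  0.37200423] 401.6629867226741 [-0.2907024  -0.0756921  -0.95381488]
```

View pics/scene0.png

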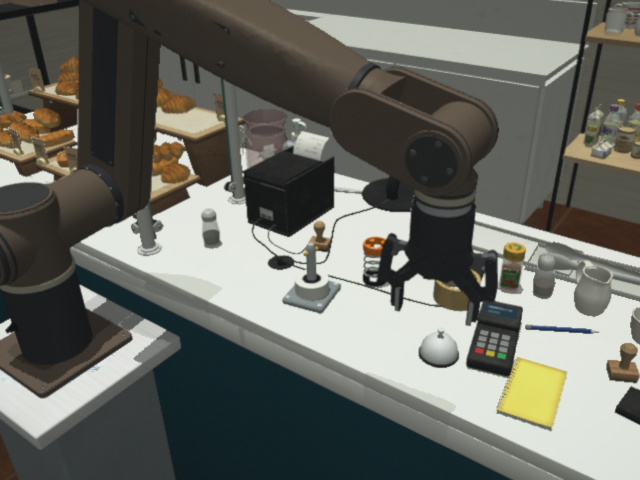

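View pics/top0.png

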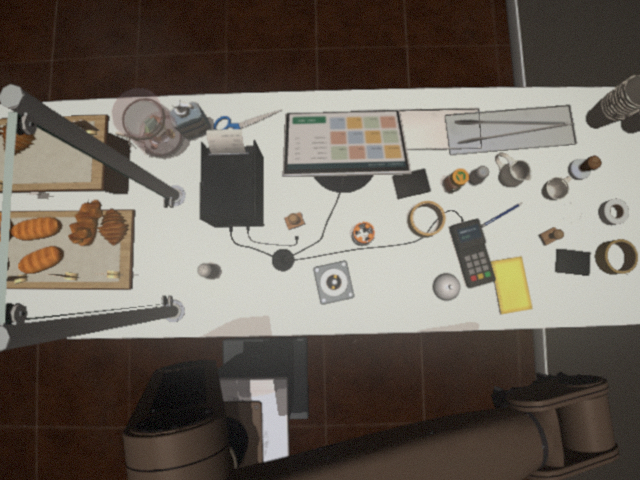

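View pics/wrist0.png

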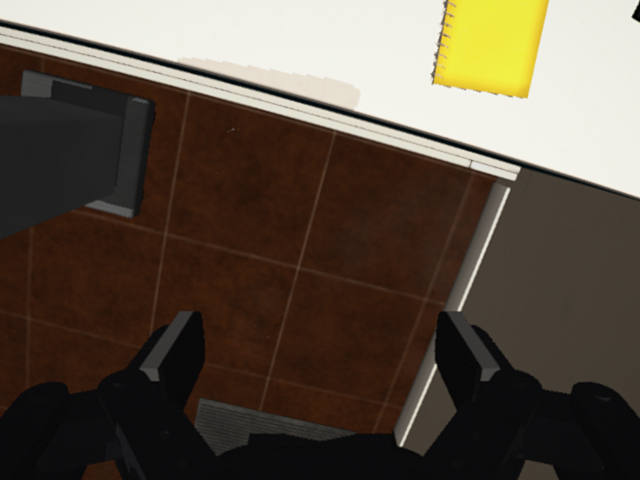

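The scene view shows the spindle at about (312,280) and the orange spring at (375,262), partly behind the gripper. In the top view the spring is at (363,234), the spindle at (334,283), the bell at (446,286), the tape at (426,218), the stamp at (293,220) and the shaker at (208,270). I'll measure next.

```bash
cat > m1.py <<'E'
from h import *
c=cam("top"); W=world(c); im=c['img']; hsv=cv2.cvtColor(im,cv2.COLOR_BGR2HSV)
v,u=np.mgrid[0:480,0:640]
box=(abs(u-363)<16)&(abs(v-234)<16)
m=(hsv[...,0]<15)&(hsv[...,1]>150)&(hsv[...,2]>120)&box
p=np.argwhere(m)[:,::-1]
print(m.sum(), 'z', np.percentile(W[m][:,2],[5,50,95]))
h=cv2.convexHull(p.astype(np.float32)); e=cv2.minEnclosingCircle(h); print(e, plane(c,e[0],0.092))
# depth-based tops
for n,(a,b),zr in (("spring",(363,234),(.08,.1)),("rodtip",(334,283),(.1,.13)),("roll",(334,283),(.035,.055)),("foot",(334,283),(.006,.02))):
    mm=(abs(u-a)<35)&(abs(v-b)<35)&(W[...,2]>zr[0])&(W[...,2]<zr[1])
    q=W[mm]; print(n,mm.sum(),q.mean(0),q.min(0),q.max(0))
for n,(a,b) in (("bell",(446,286)),("tape",(426,218)),("stamp",(293,220)),("shaker",(208,270))):
    mm=(abs(u-a)<28)&(abs(v-b)<28)&(W[...,2]>.02)&(W[...,2]<.12); q=W[mm]; print(n,q.mean(0).round(3),q.min(0).round(3),q.max(0).round(3))
a=cv2.resize(im[210:310,300:400],None,fx=6,fy=6,interpolation=cv2.INTER_CUBIC); cv2.imwrite('pics/topz.png',a)
E
python3 m1.py
```

```text
25 z [0.08476248 0.08832654 0.09230792]
((363.0, 232.5), 9.178879737854004) [[ 0.51295016 -0.36023353  0.092     ]]
spring 193 [ 0.51434099 -0.36250871  0.08956922] [ 0.48822913 -0.38714038  0.08011664] [ 0.53938142 -0.33608066  0.09563251]
rodtip 75 [ 0.39553036 -0.28659315  0.11437385] [ 0.37847587 -0.29573723  0.10342184] [ 0.41149533 -0.27697206  0.12521919]
roll 506 [ 0.39527119 -0.28679981  0.04171389] [ 0.36284975 -0.32081081  0.03581558] [ 0.42845639 -0.25239485  0.04815577]
foot 786 [ 0.39871447 -0.28536085  0.01104678] [ 0.33996725 -0.35383042  0.00605606] [ 0.48364247 -0.2065331   0.01970089]
bell [ 0.391 -0.597  0.03 ] [ 0.345 -0.648  0.02 ] [ 0.446 -0.548  0.061]
tape [ 0.551 -0.534  0.041] [ 0.504 -0.606  0.02 ] [ 0.625 -0.486  0.053]
stamp [ 0.545 -0.193  0.046] [ 0.493 -0.255  0.02 ] [ 0.58  -0.165  0.071]
shaker [0.43  0.025 0.067] [ 0.41  -0.034  0.02 ] [0.502 0.049 0.092]
```

View pics/topz.png

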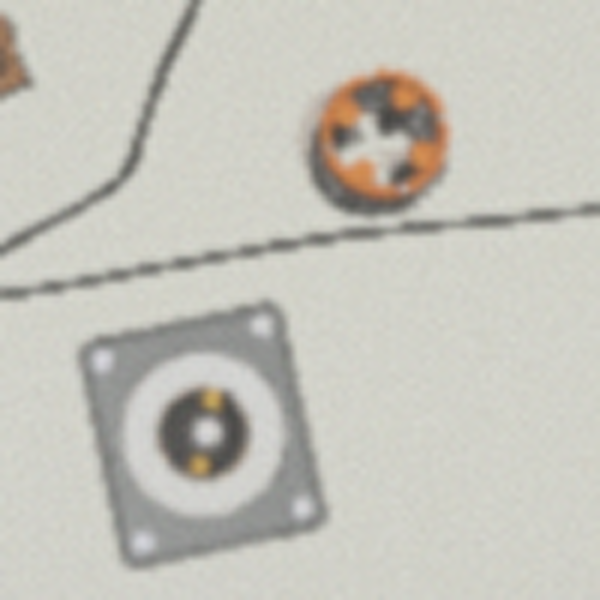

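Request:
move_arm:
  linear:
    - [0.018, 0.03, 0.003]
    - [0.018, 0.03, 0.003]
    - [0.018, 0.03, 0.003]
    - [0.018, 0.03, 0.003]
    - [0.018, 0.03, 0.003]
    - [0.018, 0.03, 0.003]
    - [0.018, 0.03, 0.003]
    - [0.018, 0.03, 0.003]
    - [0.018, 0.03, 0.003]
    - [0.018, 0.03, 0.003]
    - [0.018, 0.03, 0.003]
    - [0.018, 0.03, 0.003]
    - [0, 0, 0]
    - [0, 0, 0]
  twist:
    - [0, 0, 0]
    - [0, 0, 0]
    - [0, 0, 0]
    - [0, 0, 0]
    - [0, 0, 0]
    - [0, 0, 0]
    - [0, 0, 0]
    - [0, 0, 0]
    - [0, 0, 0]
    - [0, 0, 0]
    - [0, 0, 0]
    - [0, 0, 0]
    - [0, 0, 0]
    - [0, 0, 0]
  grip: 1

```text
time: 1.37
eef_pos: [0.3945, -0.2719, 0.2346]
tcp_rot: [0.992, 0.129, 0.001, -0.004]
contact_force: [0.3, -0.4, -0.9]
opening: 1.0
```

Run:
```python
from h import *
print(get_state()['eef_pos'],get_state()['qpos'], 'tips_ahead' in globals() and tips_ahead)
c=cam("wrist"); cv2.imwrite('pics/w1.png',c['img']); np.savez('w1.npz',**{k:c[k] for k in c})
```

```text
[ 0.39445879 -0.27189083  0.23455785] [-0.81865193 -0.18012259  2.00580569  0.00515965  1.32098942  0.49257483] 0.008
```

View pics/w1.png

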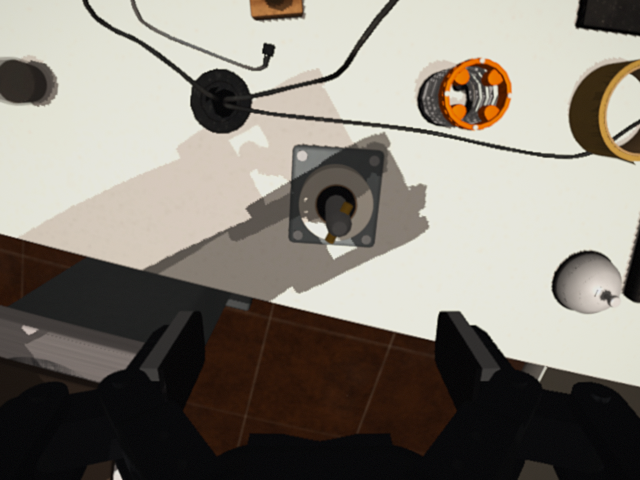

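The wrist view shows the spindle at about (338,215), with brass pin ends near (348,208) and (331,239). The orange collar is at (477,93), with its teeth visible. I'll measure both angles.

Run:
```python
from h import *
c=dict(np.load('w1.npz')); im=c['img']
a=cv2.resize(im[180:250,300:380],None,fx=5,fy=5,interpolation=cv2.INTER_CUBIC)
b=cv2.resize(im[50:140,430:520],None,fx=5,fy=5,interpolation=cv2.INTER_CUBIC)
o=np.zeros((450,860,3),np.uint8); o[:350,:400]=a; o[:450,405:855]=b
cv2.imwrite('pics/w1z.png',cv2.resize(o,(800,419)))
hsv=cv2.cvtColor(im,cv2.COLOR_BGR2HSV)
m=((hsv[...,0]>8)&(hsv[...,0]<30)&(hsv[...,1]>120)&(hsv[...,2]>50)).astype(np.uint8)
m[:180]=0;m[250:]=0;m[:,:310]=0;m[:,375:]=0
n,l,s,ce=cv2.connectedComponentsWithStats(m)
print(s,ce)
W=world(c)
m=((hsv[...,0]<15)&(hsv[...,1]>150)&(hsv[...,2]>100)); mm=np.zeros_like(m); mm[50:140,430:520]=m[50:140,430:520]
pts=np.argwhere(mm)[:,::-1]; hull=cv2.convexHull(pts.astype(np.float32)).reshape(-1,2)
P=plane(c,hull,.092); e=cv2.minEnclosingCircle(P[:,:2].astype(np.float32)); print('rim',e)
r=(abs(W[...,2]-.09)<.006); q=W[50:140,430:520][r[50:140,430:520]]; print(q.mean(0),(q.max(0)+q.min(0))/2,np.ptp(q,0))
# unwrapped rectified picture of collar rim plane & pin plane
for nm,cx,cy,z in (("col",e[0][0],e[0][1],.089),("pin",.3955,-.2867,.105)):
    g=np.mgrid[-.035:.035:400j,-.035:.035:400j]
    X=np.stack([cx-g[0],cy-g[1],0*g[0]+z],-1)  # up=+x, left=+y
    pr=proj(c,X).reshape(400,400,2).astype(np.float32)
    cv2.imwrite(f'pics/rect_{nm}.png',cv2.remap(im,pr[...,0],pr[...,1],cv2.INTER_CUBIC))
A=cv2.imread('pics/rect_col.png');B=cv2.imread('pics/rect_pin.png'); cv2.imwrite('pics/rect.png',np.hstack([A,B]))
```

```text
[[     0      0    640    480 307027]
 [   340    202     13     13    106]
 [   355    203      1      1      1]
 [   355    205      1      2      2]
 [   326    233     10     11     64]] [[319.4882665  239.51158693]
 [345.99056604 207.78301887]
 [355.         203.        ]
 [355.         205.5       ]
 [330.25       238.078125  ]]
rim ((0.5140726566314697, -0.3594597280025482), 0.026562096551060677)
[ 0.51473921 -0.36104957  0.08941123] [ 0.51458774 -0.36110528  0.0889193 ] [0.05278413 0.05188442 0.00976828]
```

View pics/rect.png

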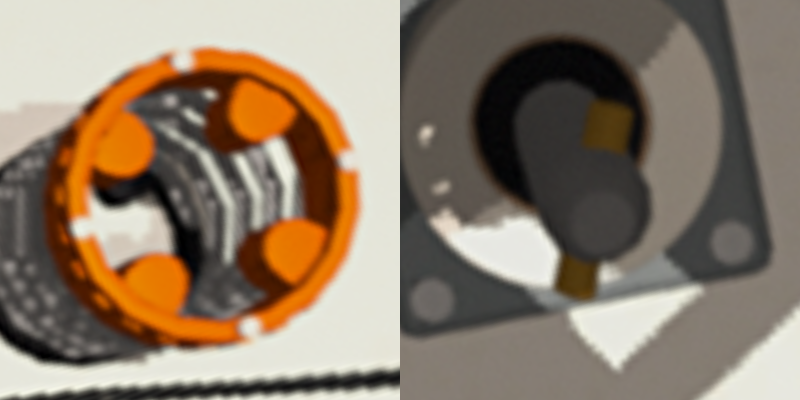

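View pics/w1z.png

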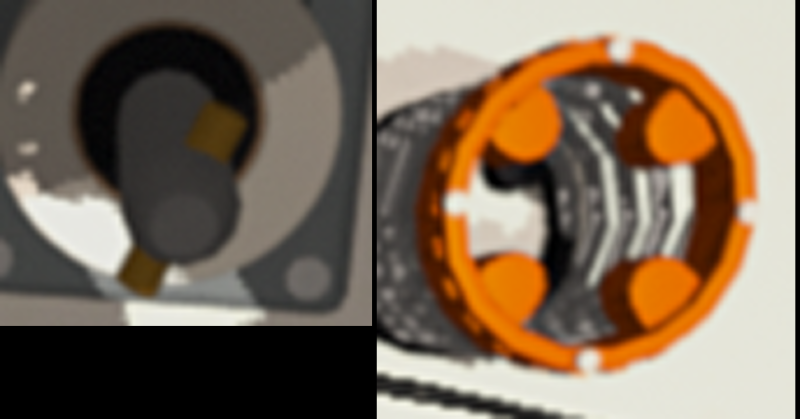

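Run:
```python
from h import *
c=dict(np.load('w1.npz'))
def ang(P): d=P[0]-P[1]; return np.degrees(np.arctan2(d[1],d[0])),P[:,:2].mean(0),np.hypot(*d[:2])
print('wrist',ang(plane(c,[(345.99,207.78),(330.25,238.08)],.106)))
c=cam('top'); im=c['img']; hsv=cv2.cvtColor(im,cv2.COLOR_BGR2HSV).astype(int)
m=((hsv[...,0]>12)&(hsv[...,0]<35)&(hsv[...,1]>70)).astype(np.uint8); z=np.zeros_like(m); z[265:300,320:350]=m[265:300,320:350]
n,l,s,ce=cv2.connectedComponentsWithStats(z); print(s[1:,4],ce[1:])
cv2.imwrite('pics/top1.png',cv2.resize(im[260:310,310:360],None,fx=10,fy=10,interpolation=cv2.INTER_CUBIC))
if n>=3:
    i=1+np.argsort(-s[1:,4])[:2]; i=i[np.argsort(ce[i,1])]; print('top',ang(plane(c,ce[i],.107)))
# rod tip: bright spot at zoom (207,432)/6
print(plane(c,[(300+207/6-.5,210+432/6-.5)],.122))
# roll centre: circle zoom (202,433)
print(plane(c,[(300+202/6-.5,210+433/6-.5)],.042))
c=dict(np.load('w1.npz')); W=world(c); v,u=np.mgrid[0:480,0:640]
q=W[(abs(u-338)<40)&(abs(v-215)<40)&(W[...,2]>.1185)&(W[...,2]<.126)]; print('tip',len(q),q.mean(0),np.ptp(q,0))
```

```text
wrist (np.float64(-11.236124928166403), array([ 0.39534161, -0.28526124]), np.float64(0.026869762087791575))
[1 1 1 1 1 1 1 1 1 1 1 2 1 1] [[337.  276. ]
 [324.  283. ]
 [327.  287. ]
 [323.  289. ]
 [321.  291. ]
 [326.  291. ]
 [328.  291. ]
 [334.  291. ]
 [328.  293. ]
 [331.  292. ]
 [325.  296. ]
 [335.5 296.5]
 [323.  298. ]
 [338.  299. ]]
top (np.float64(-5.751464043229201), array([ 0.38486206, -0.29143107]), np.float64(0.04838455982187491))
[[ 0.39596946 -0.28611352  0.122     ]]
[[ 0.39644574 -0.28557163  0.042     ]]
tip 224 [ 0.39580675 -0.28556746  0.12092962] [0.01279536 0.01275126 0.00450349]
```

View pics/top1.png

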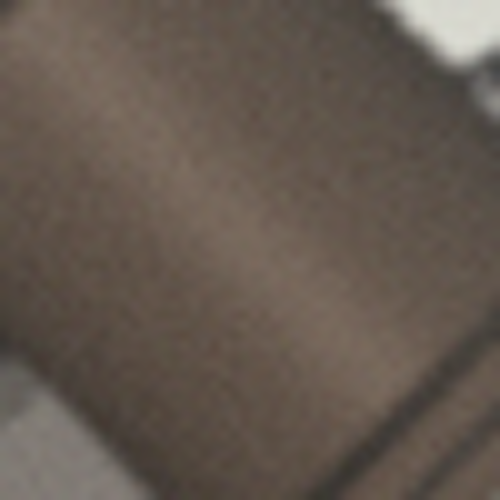

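Request:
move_arm:
  linear:
    - [0.024, -0.018, 0]
    - [0.024, -0.018, 0]
    - [0.024, -0.018, 0]
    - [0.024, -0.018, 0]
    - [0.024, -0.018, 0]
    - [0, 0, -0.02]
    - [0, 0, -0.02]
    - [0, 0, -0.02]
    - [0, 0, 0]
  twist:
    - [0, 0, 0]
    - [0, 0, 0]
    - [0, 0, 0]
    - [0, 0, 0]
    - [0, 0, 0]
    - [0, 0, 0]
    - [0, 0, 0]
    - [0, 0, 0]
    - [0, 0, 0]
  grip: 1

```text
time: 2.22
eef_pos: [0.5108, -0.3822, 0.1676]
tcp_rot: [0.993, 0.117, -0.001, -0.003]
contact_force: [-0.3, 0.0, -1.2]
opening: 1.003
```

```bash
cat > col.py <<'E'
from h import *
import sys
st=get_state(); print(st['eef_pos'],st['tcp_rot'])
from scipy.spatial.transform import Rotation as Ro
print('tool z',Ro.from_quat(st['tcp_rot']).as_matrix()[:,2],'yaw',np.degrees(np.arctan2(*Ro.from_quat(st['tcp_rot']).as_matrix()[[1,0],0])))
c=cam("wrist"); cv2.imwrite(f'pics/{sys.argv[1]}.png',c['img']); np.savez(sys.argv[1]+'.npz',**c)
E
python3 col.py w2
```

```text
[ 0.51077239 -0.38220321  0.16758243] [ 0.99310066  0.11720525 -0.00142206 -0.00346185]
tool z [-0.00363598  0.00654258 -0.99997199] yaw 13.462184573537538
```

View pics/w2.png

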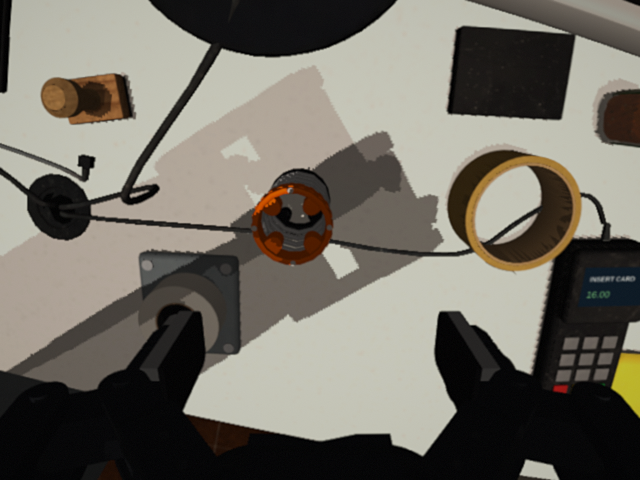

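Run:
```python
from h import *
c=dict(np.load('w2.npz')); im=c['img']; hsv=cv2.cvtColor(im,cv2.COLOR_BGR2HSV); W=world(c)
m=(hsv[...,0]<15)&(hsv[...,1]>150)&(hsv[...,2]>60); z=np.zeros_like(m); z[170:280,245:345]=m[170:280,245:345]
q=W[z&(abs(W[...,2]-.092)<.003)]; e=cv2.minEnclosingCircle(q[:,:2].astype(np.float32)); print(len(q),e,(q.max(0)+q.min(0))/2)
w=(im.min(2)>150)&z.astype(bool)|False
cx,cy=e[0]
g=np.mgrid[-.035:.035:400j,-.035:.035:400j]
X=np.stack([cx-g[0],cy-g[1],0*g[0]+.092],-1); pr=proj(c,X).reshape(400,400,2).astype(np.float32)
cv2.imwrite('pics/rect2.png',cv2.remap(im,pr[...,0],pr[...,1],cv2.INTER_CUBIC))
```

```text
1402 ((0.5151892304420471, -0.36178654432296753), 0.026213496923446655) [ 0.5153166  -0.36171242  0.09117738]
```

View pics/rect2.png

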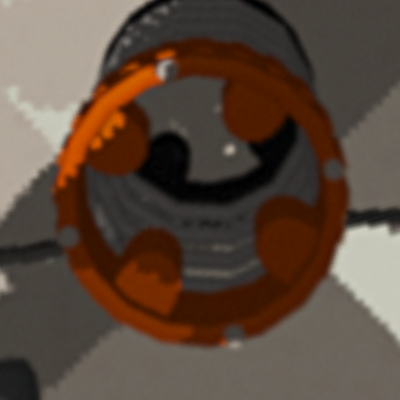

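The collar dots give a slot yaw of 14°, and the spring axis is at (0.515, -0.3617). I'll centre on it and descend.

Request:
move_arm:
  linear:
    - [0.002, 0.009, 0]
    - [0.002, 0.008, 0]
    - [0, 0.002, 0]
    - [0, 0, 0]
  twist:
    - [0, 0, 0]
    - [0, 0, 0]
    - [0, 0, 0]
    - [0, 0, 0]

```text
time: 2.6
eef_pos: [0.5153, -0.3659, 0.1739]
tcp_rot: [0.993, 0.115, 0.001, -0.0]
contact_force: [-0.3, 0.0, -0.6]
opening: 1.004
```

Request:
move_arm:
  linear:
    - [0, 0.002, -0.02]
    - [0, 0.002, -0.02]
    - [0, 0, -0.02]
    - [0, 0, -0.015]
    - [0, 0, -0.01]
    - [0, 0, -0.005]
    - [0, 0, 0]
    - [0, 0, 0]
  twist:
    - [0, 0, 0]
    - [0, 0, 0]
    - [0, 0, 0]
    - [0, 0, 0]
    - [0, 0, 0]
    - [0, 0, 0]
    - [0, 0, 0]
    - [0, 0, 0]

```text
time: 3.27
eef_pos: [0.5209, -0.3636, 0.0939]
tcp_rot: [0.993, 0.117, 0.008, 0.009]
contact_force: [-0.1, -0.1, 0.6]
opening: 1.002
```

Request:
move_arm:
  linear:
    - [-0.003, 0.001, 0]
    - [-0.002, 0.001, 0]
    - [0, 0, 0]
    - [0, 0, 0]
  twist:
    - [0.5, 0.5, 0]
    - [0.3, 0.3, 0]
    - [0, 0, 0]
    - [0, 0, 0]

```text
time: 3.6
eef_pos: [0.5172, -0.363, 0.098]
tcp_rot: [0.993, 0.117, 0.003, 0.003]
contact_force: [-1.1, 0.3, -0.3]
opening: 0.996
```

Request:
move_arm:
  linear:
    - [-0.001, 0, -0.006]
    - [-0.001, 0, -0.006]
    - [0, 0, -0.006]
    - [0, 0, -0.004]
    - [0, 0, -0.002]
    - [0, 0, 0]
  twist:
    - [0.2, 0.2, 0]
    - [0.1, 0.1, 0]
    - [0, 0, 0]
    - [0, 0, 0]
    - [0, 0, 0]
    - [0, 0, 0]

```text
time: 4.1
eef_pos: [0.515, -0.3634, 0.072]
tcp_rot: [0.993, 0.117, 0.001, -0.0]
contact_force: [0.1, 0.1, 0.7]
opening: 0.999
```

```bash
python3 col.py w3
```

```text
[ 0.51499444 -0.36343042  0.07200621] [ 9.93126495e-01  1.17041625e-01  9.86655201e-04 -2.21579128e-04]
tool z [ 1.90787888e-03  6.71071662e-04 -9.99997955e-01] yaw 13.442788653294299
```

View pics/w3.png

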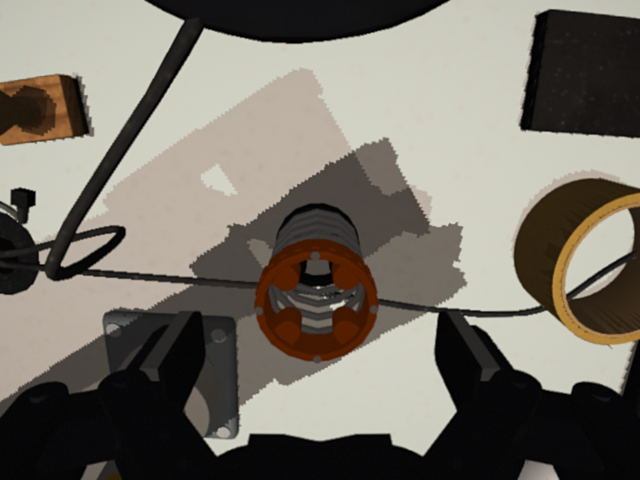

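Run:
```python
from h import *
c=dict(np.load('w3.npz')); print(proj(c,[[.515,-.3634,.072],[.515,-.3634,.083],[.515,-.3634,.092]]))
im=c['img'];hsv=cv2.cvtColor(im,cv2.COLOR_BGR2HSV); W=world(c)
z=np.zeros((480,640),bool); z[220:370,245:390]=((hsv[...,0]<15)&(hsv[...,1]>150)&(hsv[...,2]>60))[220:370,245:390]
q=W[z&(abs(W[...,2]-.092)<.003)]; print(len(q),(q.max(0)+q.min(0))/2)
```

```text
[[320.00032674 290.00716513]
 [320.02274742 300.54650731]
 [320.04312641 310.14342708]]
3233 [ 0.51508038 -0.36151859  0.09118919]
```

Request:
move_arm:
  linear:
    - [0, 0.002, 0]
    - [0, 0, 0]
    - [0, 0, 0]
    - [0, 0, 0]
    - [0, 0, 0]
    - [0, 0, 0]
    - [0, 0, 0]
    - [0, 0, 0]
    - [0, 0, 0]
    - [0, 0, 0]
  twist:
    - [0, 0, 0]
    - [0, 0, 0]
    - [0, 0, 0]
    - [0, 0, 0]
    - [0, 0, 0]
    - [0, 0, 0]
    - [0, 0, 0]
    - [0, 0, 0]
    - [0, 0, 0]
    - [0, 0, 0]
  grip: 0
  force: 50

```text
time: 4.98
eef_pos: [0.5157, -0.3617, 0.0734]
tcp_rot: [0.993, 0.117, 0.002, 0.001]
contact_force: [-0.4, 0.6, -0.7]
opening: -0.002
```

```bash
python3 col.py w4
```

```text
[ 0.51574731 -0.36166863  0.07338118] [9.93104464e-01 1.17218682e-01 1.69717756e-03 6.50250330e-04]
tool z [ 3.52339220e-03 -8.93651176e-04 -9.99993394e-01] yaw 13.463401819962336
```

View pics/w4.png

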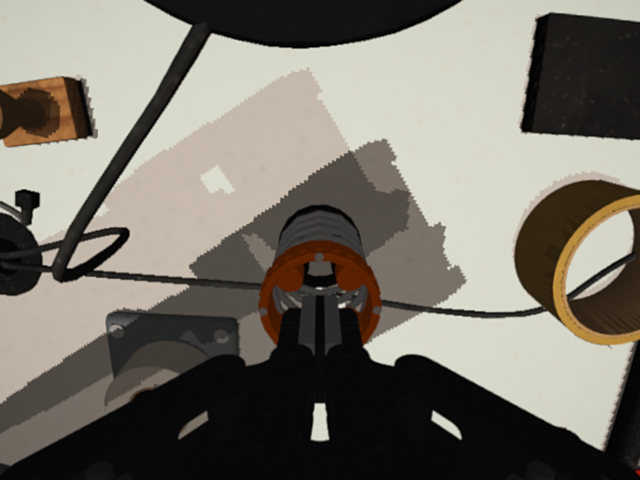

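Run:
```python
from h import *
for f in('w3','w4'):
    c=dict(np.load(f+'.npz')); W=world(c)
    for uv in ([(190,325),(180,345),(200,360),(450,325),(460,350)] if f=='w3' else [(293,320),(293,345),(310,330),(328,330),(350,320),(350,340),(320,380),(300,360)]): print(f,uv,W[uv[1],uv[0]].round(4))
c=dict(np.load('w4.npz'));cv2.imwrite('pics/w4z.png',cv2.resize(c['img'][190:430,220:420],None,fx=3,fy=2.5))
c=cam('scene');cv2.imwrite('pics/s4.png',cv2.resize(c['img'][180:340,290:500],None,fx=3.5,fy=3.5)); print(get_state()['opening'])
```

```text
w3 (190, 325) [ 0.5162 -0.3189  0.1251]
w3 (180, 345) [ 0.5154 -0.3192  0.1359]
w3 (200, 360) [ 0.4989 -0.3228  0.1189]
w3 (450, 325) [ 0.5365 -0.4021  0.1258]
w3 (460, 350) [ 0.5345 -0.4023  0.1375]
w4 (293, 320) [ 0.5214 -0.3503  0.1167]
w4 (293, 345) [ 0.5283 -0.3505  0.1435]
w4 (310, 330) [ 0.527  -0.3555  0.1309]
w4 (328, 330) [ 0.5279 -0.3612  0.1302]
w4 (350, 320) [ 0.5259 -0.37    0.1163]
w4 (350, 340) [ 0.5266 -0.3687  0.1312]
w4 (320, 380) [ 0.5143 -0.3618  0.1378]
w4 (300, 360) [ 0.5271 -0.353   0.1484]
-0.0023956149589812446
```

View pics/w4z.png

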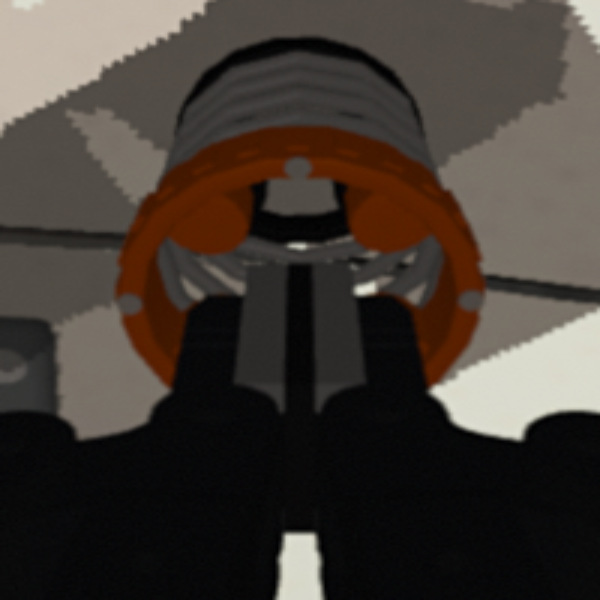

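View pics/s4.png

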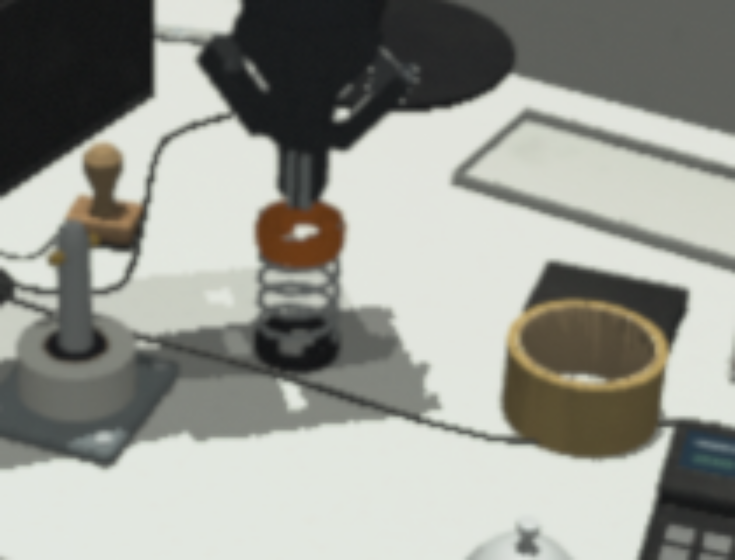

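Run:
```python
from h import *
c=dict(np.load('w4.npz')); print('cam',-c['R'].T@c['t'],c['R'][2])
W=world(c)
for r in range(290,312,2): print(r,[tuple(W[r,u].round(4)) for u in (294,310,330)])
s=cam('scene'); print(get_state()['eef_pos'],get_state()['qpos'])
print(proj(s,[[.515,-.362,z] for z in (.065,.075,.085,.092,.1,.11)]).round(1))
WS=world(s)
for r in range(222,250,2): print(r,[tuple(WS[r,u].round(3)) for u in (372,376,380)])
```

```text
cam [ 0.59108749 -0.34311454  0.24354885] [-0.28915694 -0.07051386 -0.95468113]
290 [(np.float64(0.5195), np.float64(-0.3494), np.float64(0.0877)), (np.float64(0.4931), np.float64(-0.3611), np.float64(0.0252)), (np.float64(0.496), np.float64(-0.3726), np.float64(0.0257))]
292 [(np.float64(0.4956), np.float64(-0.3516), np.float64(0.0382)), (np.float64(0.4912), np.float64(-0.3615), np.float64(0.0239)), (np.float64(0.4952), np.float64(-0.3728), np.float64(0.0266))]
294 [(np.float64(0.4948), np.float64(-0.3518), np.float64(0.0389)), (np.float64(0.4811), np.float64(-0.3634), np.float64(0.0047)), (np.float64(0.4932), np.float64(-0.3733), np.float64(0.025))]
296 [(np.float64(0.494), np.float64(-0.3521), np.float64(0.0399)), (np.float64(0.5269), np.float64(-0.355), np.float64(0.106)), (np.float64(0.5287), np.float64(-0.3623), np.float64(0.106))]
298 [(np.float64(0.4921), np.float64(-0.3524), np.float64(0.0385)), (np.float64(0.5268), np.float64(-0.3551), np.float64(0.1074)), (np.float64(0.5282), np.float64(-0.3624), np.float64(0.1068))]
300 [(np.float64(0.4719), np.float64(-0.3544), np.float6
[... 3177 characters left out ...]
oat64(-0.349), np.float64(0.084)), (np.float64(0.536), np.float64(-0.35), np.float64(0.078)), (np.float64(0.526), np.float64(-0.365), np.float64(0.088))]
244 [(np.float64(0.52), np.float64(-0.35), np.float64(0.081)), (np.float64(0.643), np.float64(-0.287), np.float64(-0.0)), (np.float64(0.523), np.float64(-0.367), np.float64(0.085))]
246 [(np.float64(0.518), np.float64(-0.351), np.float64(0.078)), (np.float64(0.635), np.float64(-0.293), np.float64(0.0)), (np.float64(0.509), np.float64(-0.376), np.float64(0.09))]
248 [(np.float64(0.49), np.float64(-0.368), np.float64(0.093)), (np.float64(0.494), np.float64(-0.375), np.float64(0.093)), (np.float64(0.502), np.float64(-0.38), np.float64(0.091))]
```

Both cameras put the shut fingertips at z≈0.105. The reported TCP of 0.073 would put them at 0.065, so the reported z reads about 40 mm low. The jaws therefore shut just above the collar and touched nothing. I'll reopen and go 41 mm lower, allowing for this offset.

Request:
move_arm:
  linear:
    - [0, 0, 0]
    - [0, 0, 0]
    - [0, 0, 0]
    - [0, 0, 0]
    - [0, 0, 0]
    - [0, 0, 0]
    - [0, 0, 0]
    - [0, 0, 0]
  twist:
    - [0, 0, 0]
    - [0, 0, 0]
    - [0, 0, 0]
    - [0, 0, 0]
    - [0, 0, 0]
    - [0, 0, 0]
    - [0, 0, 0]
    - [0, 0, 0]
  grip: 1

```text
time: 5.8
eef_pos: [0.5156, -0.3616, 0.0732]
tcp_rot: [0.993, 0.117, 0.002, 0.001]
contact_force: [-0.0, 0.6, -1.0]
opening: 1.002
```

Request:
move_arm:
  linear:
    - [0, 0, -0.006]
    - [0, 0, -0.006]
    - [0, 0, -0.006]
    - [0, 0, -0.006]
    - [0, 0, -0.006]
    - [0, 0, -0.004]
    - [0, 0, 0]
    - [0, 0, 0]
  twist:
    - [0.1, 0.1, 0]
    - [0, 0.1, 0]
    - [0, 0, 0]
    - [0, 0, 0]
    - [0, 0, 0]
    - [0, 0, 0]
    - [0, 0, 0]
    - [0, 0, 0]

```text
time: 6.47
eef_pos: [0.5147, -0.3607, 0.0337]
tcp_rot: [0.993, 0.117, -0.001, -0.002]
contact_force: [0.5, 0.4, 0.9]
opening: 1.001
```

```bash
python3 col.py w5
python3 - <<'E'
from h import *
c=dict(np.load('w5.npz')); 
im=c['img'];hsv=cv2.cvtColor(im,cv2.COLOR_BGR2HSV); W=world(c)
z=((hsv[...,0]<15)&(hsv[...,1]>150)&(hsv[...,2]>60)); z[:200]=0;z[:,:230]=0;z[:,410:]=0
q=W[z&(abs(W[...,2]-.092)<.003)]; print(len(q),(q.max(0)+q.min(0))/2)
E
```

```text
[ 0.51473126 -0.36072641  0.03374168] [ 0.99310736  0.11718851 -0.00116002 -0.00181191]
tool z [-0.00272871  0.00332697 -0.99999074] yaw 13.459982238421304
5009 [ 0.51512956 -0.36139899  0.09108534]
```

View pics/w5.png

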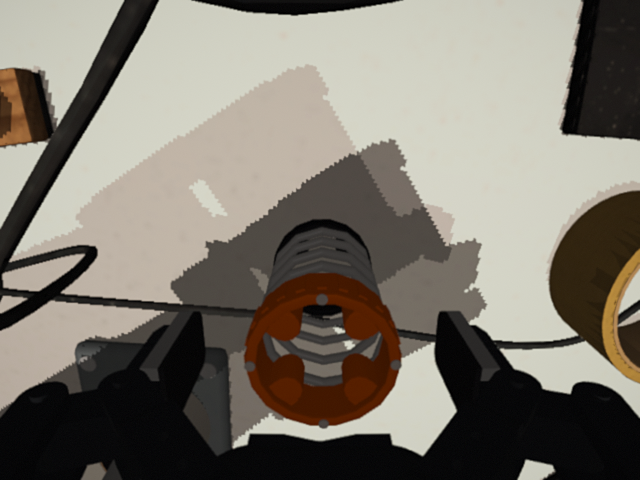

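The collar at (322,350) is now between the pads, and it is centred to within 1 mm. I'll close.

Request:
move_arm:
  linear:
    - [0, -0.001, 0]
    - [0, 0, 0]
    - [0, 0, 0]
    - [0, 0, 0]
    - [0, 0, 0]
    - [0, 0, 0]
  twist:
    - [0, 0, 0]
    - [0, 0, 0]
    - [0, 0, 0]
    - [0, 0, 0]
    - [0, 0, 0]
    - [0, 0, 0]
  grip: 0
  force: 60

```text
time: 7.02
eef_pos: [0.5152, -0.3622, 0.0352]
tcp_rot: [0.993, 0.117, -0.001, -0.001]
contact_force: [-0.6, -0.0, -2.3]
opening: 0.583
```

```bash
python3 col.py w6
```

```text
[ 0.51517891 -0.36219715  0.03520464] [ 9.93109240e-01  1.17183889e-01 -6.59268964e-04 -1.24087442e-03]
tool z [-0.00160027  0.00231014 -0.99999605] yaw 13.459298750424377
```

View pics/w6.png

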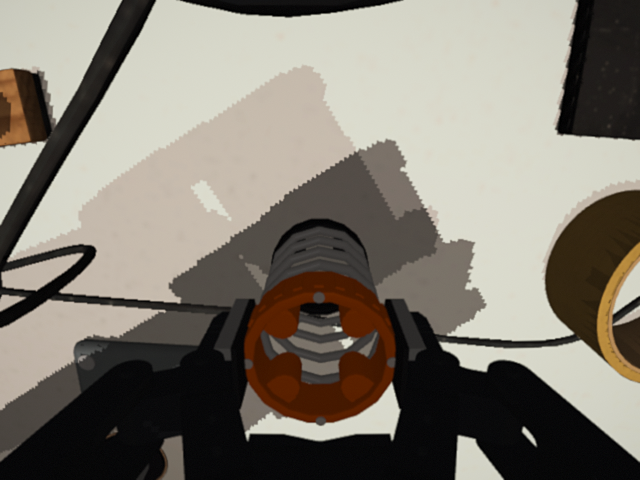

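Request:
move_arm:
  linear:
    - [0, 0, 0.01]
    - [0, 0, 0.02]
    - [0, 0, 0.025]
    - [0, 0, 0.025]
    - [0, 0, 0.025]
    - [0, 0, 0.02]
    - [-0.005, 0.003, 0.01]
    - [-0.015, 0.01, 0]
    - [-0.02, 0.013, 0]
    - [-0.02, 0.013, 0]
    - [-0.02, 0.013, 0]
    - [-0.015, 0.009, 0]
    - [-0.01, 0.006, 0]
    - [-0.005, 0.003, 0]
    - [0, 0, 0]
    - [0, 0, 0]
  twist:
    - [0, 0, 0]
    - [0, 0, 0]
    - [0, 0, 0]
    - [0, 0, 0]
    - [0, 0, 0]
    - [0, 0, 0]
    - [0, 0, -1]
    - [0, 0, -3]
    - [0, 0, -4]
    - [0, 0, -4]
    - [0, 0, -4]
    - [0, 0, -3]
    - [0, 0, -3]
    - [0, 0, -2]
    - [0, 0, 0]
    - [0, 0, 0]

```text
time: 8.4
eef_pos: [0.3921, -0.2814, 0.1727]
tcp_rot: [0.994, -0.105, -0.004, -0.006]
contact_force: [0.2, 0.3, -2.1]
opening: 0.581
```

```bash
python3 col.py w7
```

```text
[ 0.39212057 -0.28143504  0.17269235] [ 0.99441791 -0.10524577 -0.00419059 -0.00622792]
tool z [-0.00702346  0.0132684  -0.9998873 ] yaw -12.079815727694795
```

View pics/w7.png

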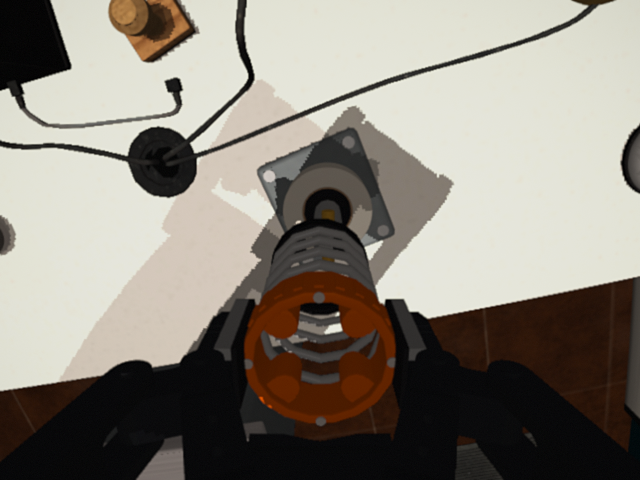

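Request:
move_arm:
  linear:
    - [0.001, -0.001, 0]
    - [0.001, -0.001, 0]
    - [0.001, -0.001, 0]
    - [0, 0, 0]
    - [0, 0, 0]
  twist:
    - [-0.3, -0.2, 0]
    - [-0.3, -0.1, 0]
    - [-0.1, -0.1, 0]
    - [0, 0, 0]
    - [0, 0, 0]

```text
time: 8.87
eef_pos: [0.3967, -0.2856, 0.1724]
tcp_rot: [0.995, -0.104, 0.0, -0.0]
contact_force: [0.5, -0.7, -2.1]
opening: 0.577
```

```bash
python3 col.py w8
python3 - <<'E'
from h import *
c=dict(np.load('w8.npz')); im=c['img'];hsv=cv2.cvtColor(im,cv2.COLOR_BGR2HSV); W=world(c)
z=((hsv[...,0]<15)&(hsv[...,1]>150)&(hsv[...,2]>60)); z[:200]=0;z[:,:230]=0;z[:,410:]=0
q=W[z&(abs(W[...,2]-.2295)<.005)]; print('rim',len(q),(q.max(0)+q.min(0))/2,q.mean(0))
s=cam('scene'); cv2.imwrite('pics/s8.png',cv2.resize(s['img'][160:320,250:410],None,fx=3.7,fy=3.7,interpolation=cv2.INTER_CUBIC))
E
```

```text
[ 0.39673957 -0.28561986  0.17235837] [ 9.94546503e-01 -1.04293793e-01  1.80856066e-04 -1.59487436e-04]
tool z [ 3.93006635e-04  2.79511013e-04 -9.99999884e-01] yaw -11.97296469085397
rim 8212 [ 0.3966659  -0.28462115  0.22755886] [ 0.3979111  -0.28502124  0.22717036]
```

View pics/s8.png

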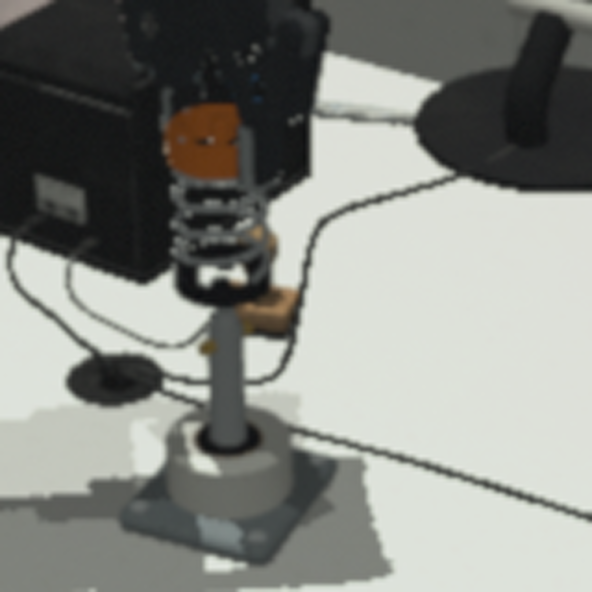

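The scene view shows the spring held upright right above the rod tip (zoomed: foot at (222,285), tip at (226,310)). I'll lower it over the rod end.

Request:
move_arm:
  linear:
    - [-0.001, 0, -0.003]
    - [0, 0, -0.004]
    - [0, 0, -0.004]
    - [0, 0, -0.004]
    - [0, 0, -0.003]
    - [0, 0, 0]
    - [0, 0, 0]
  twist:
    - [0, 0, 0]
    - [0, 0, 0]
    - [0, 0, 0]
    - [0, 0, 0]
    - [0, 0, 0]
    - [0, 0, 0]
    - [0, 0, 0]

```text
time: 9.55
eef_pos: [0.3952, -0.2852, 0.1516]
tcp_rot: [0.995, -0.104, -0.0, -0.001]
contact_force: [0.6, -0.5, -3.1]
opening: 0.577
```

```bash
python3 col.py w9
```

```text
[ 0.39517108 -0.28523303  0.15158302] [ 9.94542145e-01 -1.04332215e-01 -4.54407327e-04 -7.09710126e-04]
tool z [-7.55763218e-04  1.50649191e-03 -9.99998580e-01] yaw -11.977352498792229
```

View pics/w9.png

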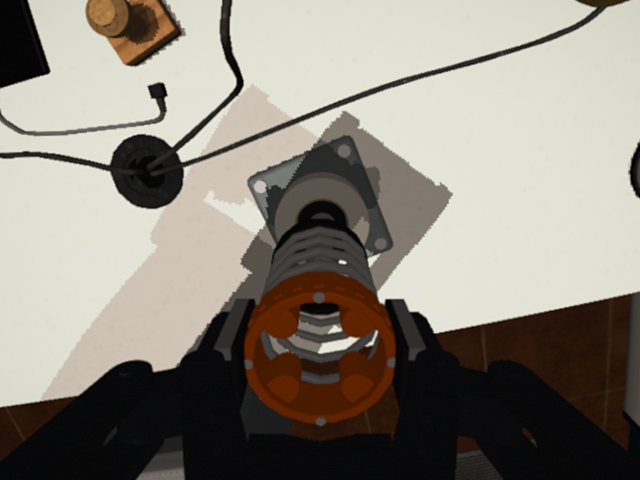

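Request:
move_arm:
  linear:
    - [0, 0, -0.004]
    - [0, 0, -0.004]
    - [0, 0, -0.004]
    - [0, 0, -0.003]
    - [0, 0, 0]
  twist:
    - [0, 0, 0]
    - [0, 0, 0]
    - [0, 0, 0]
    - [0, 0, 0]
    - [0, 0, 0]

```text
time: 10.02
eef_pos: [0.3954, -0.2854, 0.1355]
tcp_rot: [0.995, -0.104, -0.0, -0.0]
contact_force: [0.7, -0.5, -1.9]
opening: 0.583
```

```bash
python3 col.py w10
python3 - <<'E'
from h import *
s=cam('scene'); cv2.imwrite('pics/s10.png',cv2.resize(s['img'][160:320,250:410],None,fx=3.7,fy=3.7,interpolation=cv2.INTER_CUBIC))
E
```

```text
[ 0.39538157 -0.28542671  0.13553316] [ 9.94543290e-01 -1.04324021e-01 -6.29546526e-05 -3.72113211e-04]
tool z [-4.75815621e-05  7.53300760e-04 -9.99999715e-01] yaw -11.976440436462799
```

View pics/s10.png

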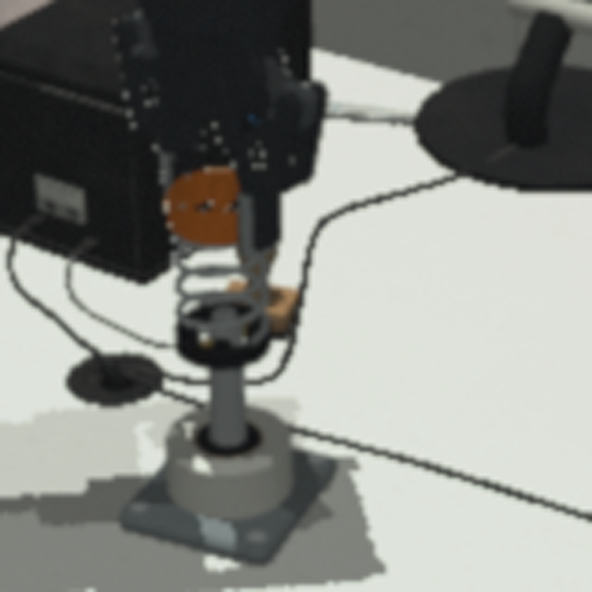

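View pics/w10.png

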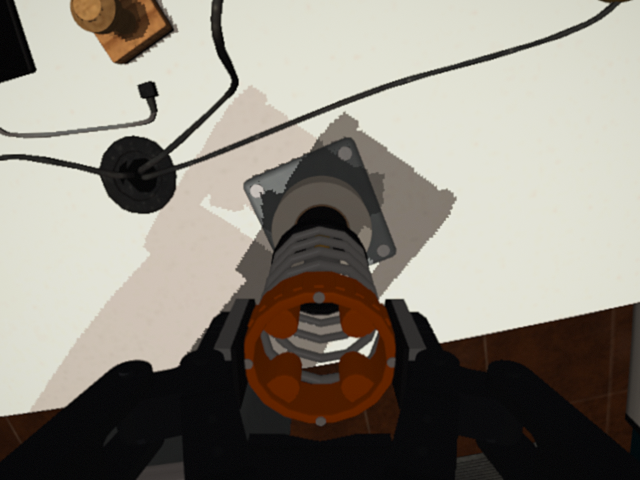

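The foot is now at pin height with no added load, and brass shows in the slot. I'll carry on down to the roll.

Request:
move_arm:
  linear:
    - [0, 0, -0.005]
    - [0, 0, -0.007]
    - [0, 0, -0.008]
    - [0, 0, -0.008]
    - [0, 0, -0.008]
    - [0, 0, -0.007]
    - [0, 0, -0.005]
    - [0, 0, 0]
  twist:
    - [0, 0, 0]
    - [0, 0, 0]
    - [0, 0, 0]
    - [0, 0, 0]
    - [0, 0, 0]
    - [0, 0, 0]
    - [0, 0, 0]
    - [0, 0, 0]

```text
time: 10.78
eef_pos: [0.3953, -0.2854, 0.0827]
tcp_rot: [0.995, -0.104, 0.0, -0.0]
contact_force: [-1.2, 0.6, -1.3]
opening: 0.583
```

```bash
python3 col.py w11
python3 - <<'E'
from h import *
s=cam('scene'); cv2.imwrite('pics/s11.png',cv2.resize(s['img'][160:320,250:410],None,fx=3.7,fy=3.7,interpolation=cv2.INTER_CUBIC))
E
```

```text
[ 0.39529507 -0.28536242  0.08273764] [ 9.94542706e-01 -1.04329968e-01  7.22099730e-05 -2.41818184e-04]
tool z [ 1.94089571e-04  4.65929695e-04 -9.99999873e-01] yaw -11.977130719408224
```

View pics/s11.png

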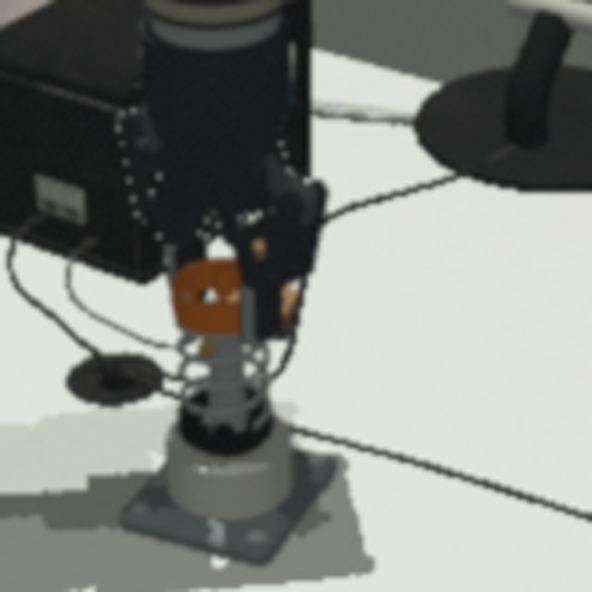

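View pics/w11.png

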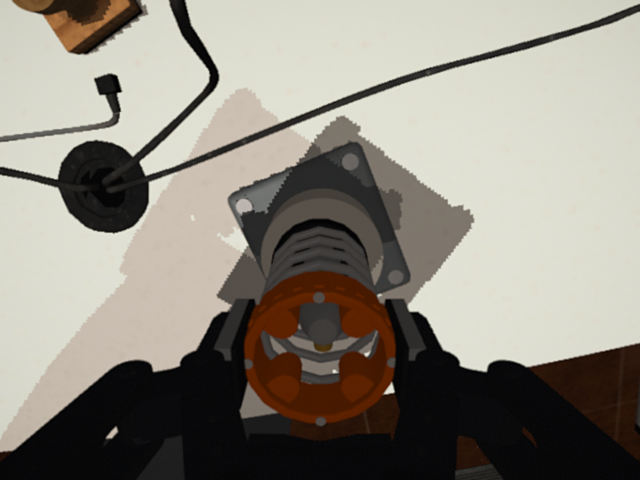

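The foot is past the pin and just above the roll, and the rod tip shows inside the orange collar at (320,328). I'll press down in stages, watching the force.

Request:
move_arm:
  linear:
    - [0, 0, -0.004]
    - [0, 0, -0.004]
    - [0, 0, -0.004]
    - [0, 0, -0.004]
    - [0, 0, -0.004]
    - [0, 0, 0]
  twist:
    - [0, 0, 0]
    - [0, 0, 0]
    - [0, 0, 0]
    - [0, 0, 0]
    - [0, 0, 0]
    - [0, 0, 0]
  force: 70

```text
time: 11.38
eef_pos: [0.3974, -0.2873, 0.0664]
tcp_rot: [0.995, -0.104, 0.002, 0.001]
contact_force: [-1.5, 1.2, 3.1]
opening: 0.582
```

```bash
python3 col.py w12
python3 - <<'E'
from h import *
print(get_state()['contact_force'],get_state()['wrist_torque'])
s=cam('scene'); cv2.imwrite('pics/s12.png',cv2.resize(s['img'][160:320,250:410],None,fx=3.7,fy=3.7,interpolation=cv2.INTER_CUBIC))
E
```

```text
[ 0.39743381 -0.28731626  0.06637414] [ 0.99455154 -0.10421703  0.00207321  0.00131876]
tool z [ 0.00384896 -0.00305527 -0.99998793] yaw -11.963876577056375
[-0.3794448   1.74474973  2.91323552] [ 0.44144657  0.39531473 -0.02205191]
```

View pics/s12.png

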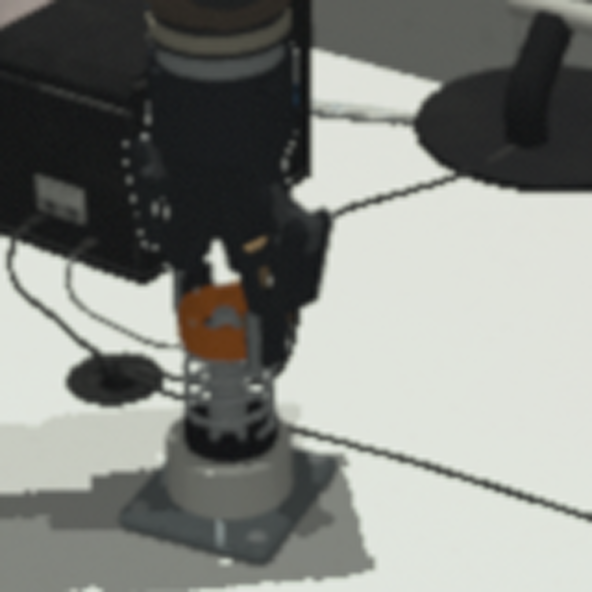

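View pics/w12.png

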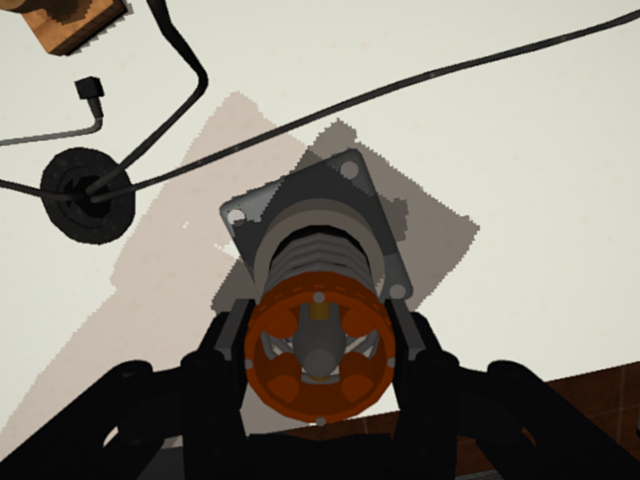

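The pin lies along the collar's slot (brass at (320,310), in line with the dot at (319,298)). I'll correct a small sideways drift and keep pressing.

Request:
move_arm:
  linear:
    - [-0.001, 0.001, -0.004]
    - [-0.001, 0.001, -0.004]
    - [0, 0, -0.004]
    - [0, 0, -0.004]
    - [0, 0, -0.004]
    - [0, 0, -0.004]
    - [0, 0, 0]
  twist:
    - [0.1, 0.1, 0]
    - [0.1, 0.1, 0]
    - [0, 0, 0]
    - [0, 0, 0]
    - [0, 0, 0]
    - [0, 0, 0]
    - [0, 0, 0]

```text
time: 12.07
eef_pos: [0.3976, -0.2875, 0.0465]
tcp_rot: [0.995, -0.104, 0.002, 0.001]
contact_force: [-2.4, 3.4, 8.1]
opening: 0.576
```

```bash
python3 col.py w13
python3 - <<'E'
from h import *
print(get_state()['contact_force'],get_state()['wrist_torque'])
s=cam('scene'); cv2.imwrite('pics/s13.png',cv2.resize(s['img'][160:320,250:410],None,fx=3.7,fy=3.7,interpolation=cv2.INTER_CUBIC))
E
```

```text
[ 0.39757298 -0.2874703   0.04653528] [ 0.99456529 -0.10408603  0.00203688  0.00135214]
tool z [ 0.00377015 -0.0031136  -0.99998805] yaw -11.948777735691882
[-2.32605853  2.40590471  8.82184024] [0.64042366 0.47175728 0.00217813]
```

View pics/s13.png

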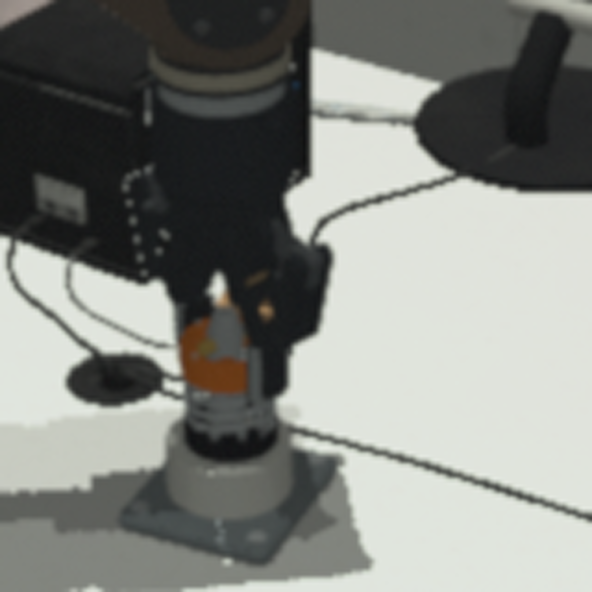

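View pics/w13.png

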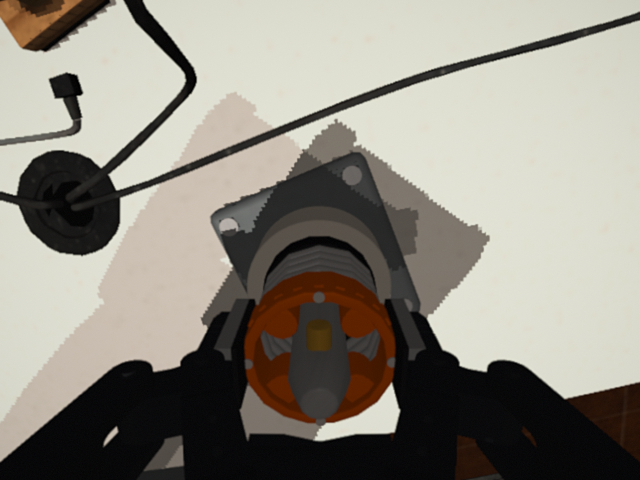

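Request:
move_arm:
  linear:
    - [-0.002, 0.002, -0.004]
    - [-0.002, 0.002, -0.004]
    - [-0.001, 0.001, -0.003]
    - [-0.001, 0.001, -0.003]
    - [0, 0, 0]
  twist:
    - [0.2, 0.2, 0]
    - [0.2, 0.2, 0]
    - [0, 0, 0]
    - [0, 0, 0]
    - [0, 0, 0]

```text
time: 12.58
eef_pos: [0.3979, -0.2876, 0.0409]
tcp_rot: [0.995, -0.104, 0.005, 0.004]
contact_force: [-3.9, 3.5, 10.0]
opening: 0.579
```

```bash
python3 col.py w14
python3 - <<'E'
from h import *
print(get_state()['contact_force'],get_state()['wrist_torque'])
E
```

```text
[ 0.3978592  -0.28757849  0.04086822] [ 0.99452622 -0.10429933  0.00515649  0.00355641]
tool z [ 0.00951467 -0.00814951 -0.99992153] yaw -11.97194498611309
[-2.627833    3.02127446  9.78362713] [0.7736123  0.62996181 0.04613934]
```

View pics/w14.png

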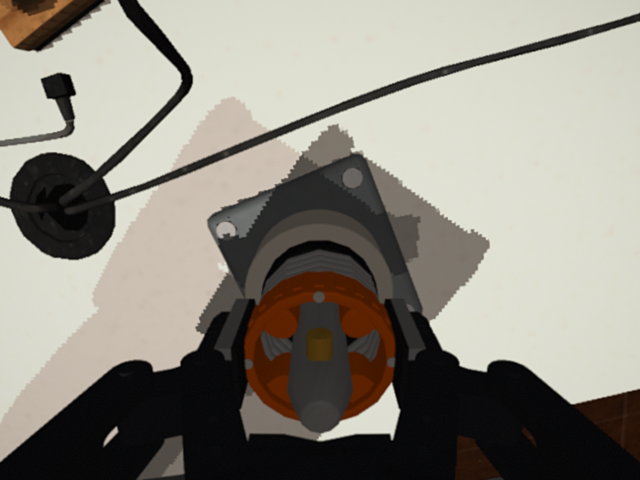

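The pin is visible above the orange teeth, with compression at about 36 mm. I'll turn it now.

Request:
move_arm:
  linear:
    - [-0.001, 0.001, -0.002]
    - [-0.001, 0.001, -0.002]
    - [0, 0, -0.002]
    - [0, 0, -0.002]
    - [0, 0, -0.002]
  twist:
    - [0, 0, 4]
    - [0, 0, 5]
    - [0, 0, 5]
    - [0, 0, 5]
    - [0, 0, 4]

```text
time: 13.05
eef_pos: [0.3999, -0.2853, 0.0376]
tcp_rot: [0.995, 0.102, 0.009, -0.0]
contact_force: [-4.5, 3.7, 11.6]
opening: 0.576
```

```bash
python3 col.py w15
python3 - <<'E'
from h import *
print(get_state()['contact_force'],get_state()['wrist_torque'])
E
```

```text
[ 0.39985106 -0.28529272  0.03764796] [ 9.94709436e-01  1.02332859e-01  9.00571372e-03 -1.44624421e-04]
tool z [ 0.01788654  0.00213088 -0.99983775] yaw 11.748323556968476
[-3.84412056  4.38925063 11.43433504] [0.78414518 0.75089924 0.01386395]
```

View pics/w15.png

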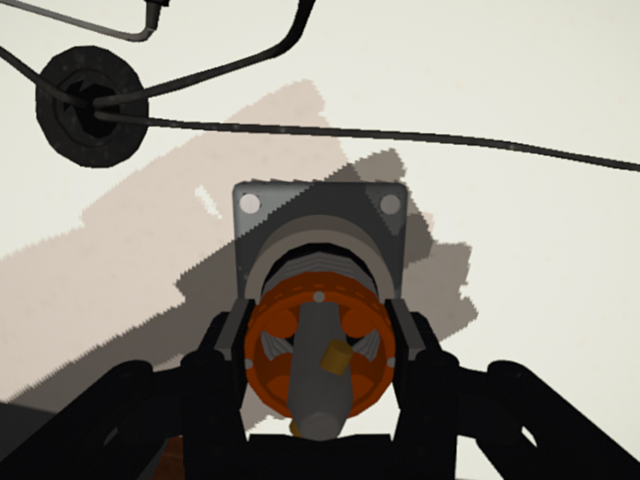

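Request:
move_arm:
  linear:
    - [-0.002, 0, -0.001]
    - [-0.002, 0, -0.001]
    - [-0.001, 0, -0.001]
    - [-0.001, 0, -0.001]
    - [0, 0, -0.001]
  twist:
    - [0, 0.4, 4]
    - [0, 0.4, 5]
    - [0, 0.3, 5]
    - [0, 0.2, 4]
    - [0, 0, 2]

```text
time: 13.52
eef_pos: [0.3975, -0.2873, 0.039]
tcp_rot: [0.959, 0.282, -0.0, -0.001]
contact_force: [-5.0, 2.8, 10.4]
opening: 0.58
```

```bash
python3 col.py w16
python3 - <<'E'
from h import *
print(get_state()['contact_force'],get_state()['wrist_torque'])
s=cam('scene'); cv2.imwrite('pics/s16.png',cv2.resize(s['img'][160:320,250:410],None,fx=3.7,fy=3.7,interpolation=cv2.INTER_CUBIC))
E
```

```text
[ 0.39747889 -0.28728188  0.03900456] [ 9.59436768e-01  2.81923405e-01 -1.57795771e-04 -5.06085233e-04]
tool z [-5.88144674e-04  8.82140919e-04 -9.99999438e-01] yaw 32.75007155732968
[-3.90396864  3.45174571 10.129111  ] [0.40069373 0.6234557  0.06686598]
```

View pics/w16.png

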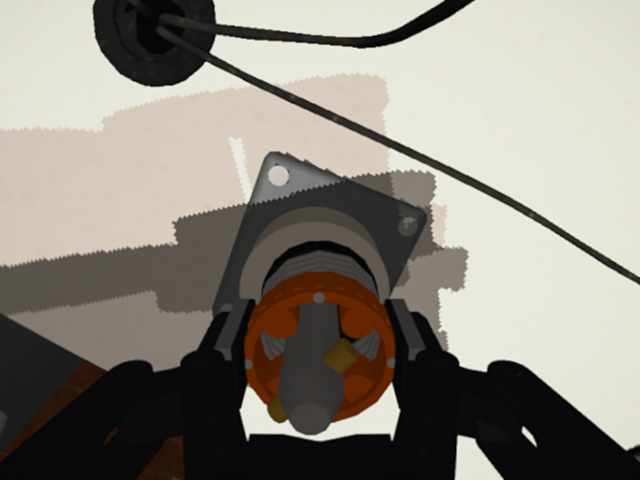

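View pics/s16.png

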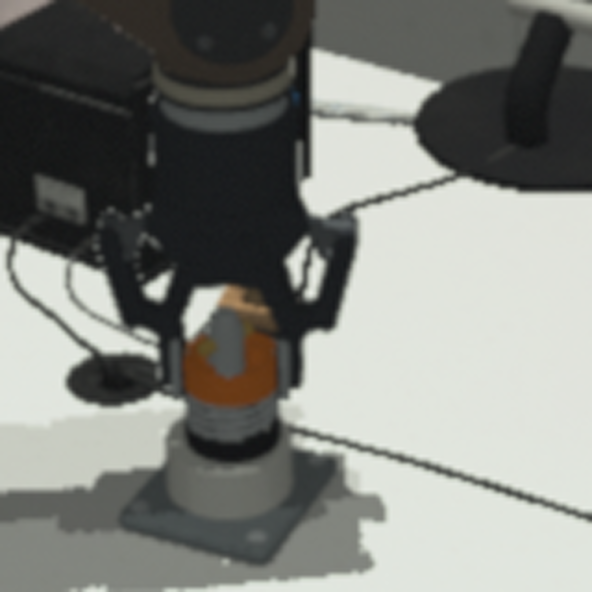

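It is turned 44.7° and the pin lies over the teeth. I'll ease up so the teeth seat on the pin before releasing.

Request:
move_arm:
  linear:
    - [0, 0, 0.001]
    - [0, 0, 0.002]
    - [0, 0, 0.002]
    - [0, 0, 0.001]
    - [0, 0, 0]
  twist:
    - [0, 0, 0]
    - [0, 0, 0]
    - [0, 0, 0]
    - [0, 0, 0]
    - [0, 0, 0]

```text
time: 14.03
eef_pos: [0.3973, -0.2874, 0.0473]
tcp_rot: [0.959, 0.282, -0.001, -0.0]
contact_force: [-1.8, 1.4, 2.3]
opening: 0.58
```

```bash
python3 col.py w17
python3 - <<'E'
from h import *
print(get_state()['contact_force'],get_state()['wrist_torque'])
E
```

```text
[ 0.39734777 -0.28740772  0.04733232] [ 9.59463227e-01  2.81832606e-01 -7.54290802e-04 -3.60210834e-04]
tool z [-1.65046689e-03  2.66050613e-04 -9.99998603e-01] yaw 32.73927324837718
[-0.86342472  1.35629411  4.79862687] [0.22332957 0.25629684 0.01747696]
```

View pics/w17.png

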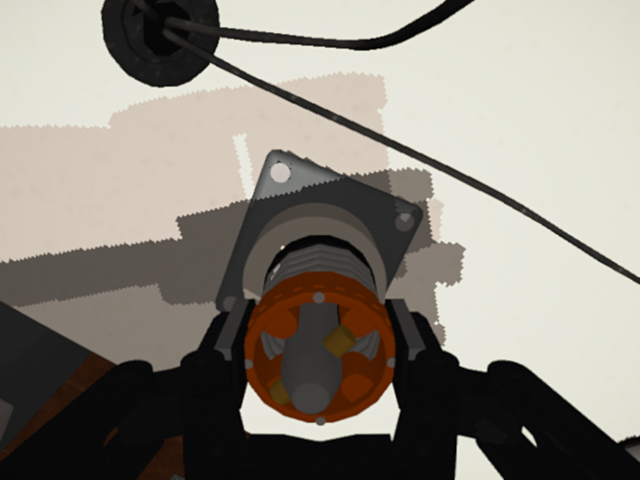

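The upward force has dropped, so the pin is carrying the load, and both pin ends ((340,340) and (278,388)) sit over teeth. I'll release.

Request:
move_arm:
  linear:
    - [0, 0, 0]
    - [0, 0, 0]
    - [0, 0, 0]
    - [0, 0, 0]
    - [0, 0, 0]
    - [0, 0, 0]
    - [0, 0, 0]
  twist:
    - [0, 0, 0]
    - [0, 0, 0]
    - [0, 0, 0]
    - [0, 0, 0]
    - [0, 0, 0]
    - [0, 0, 0]
    - [0, 0, 0]
  grip: 1

```text
time: 14.67
eef_pos: [0.397, -0.2874, 0.0444]
tcp_rot: [0.96, 0.282, -0.001, 0.0]
contact_force: [1.8, 0.3, 0.2]
opening: 0.997
```

```bash
python3 col.py w18
```

```text
[ 0.39700699 -0.28742811  0.04435174] [ 9.59501959e-01  2.81701196e-01 -6.52327936e-04  4.06382468e-05]
tool z [-1.22892418e-03 -4.45508074e-04 -9.99999146e-01] yaw 32.72354509242617
```

View pics/w18.png

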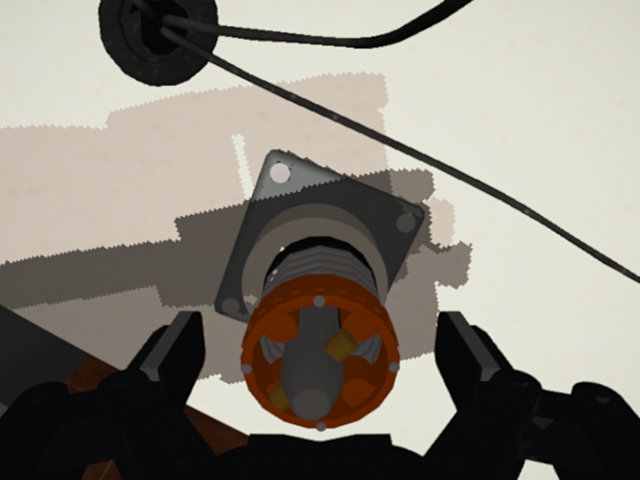

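The spring stays locked, and the fingers are open and clear of it. I'll retreat straight up and check.

Request:
move_arm:
  linear:
    - [0, 0, 0.005]
    - [0, 0, 0.012]
    - [0, 0, 0.02]
    - [0, 0, 0.025]
    - [0, 0, 0.025]
    - [0, 0, 0.025]
    - [0, 0, 0.025]
    - [0, 0, 0.01]
    - [0, -0.02, 0]
    - [0, -0.03, 0]
    - [0, -0.03, 0]
    - [0, -0.03, 0]
    - [0, -0.02, 0]
    - [0, 0, 0]
    - [0, 0, 0]
  twist:
    - [0, 0, 0]
    - [0, 0, 0]
    - [0, 0, 0]
    - [0, 0, 0]
    - [0, 0, 0]
    - [0, 0, 0]
    - [0, 0, 0]
    - [0, 0, 0]
    - [0, 0, 0]
    - [0, 0, 0]
    - [0, 0, 0]
    - [0, 0, 0]
    - [0, 0, 0]
    - [0, 0, 0]
    - [0, 0, 0]

```text
time: 15.97
eef_pos: [0.3946, -0.4195, 0.1995]
tcp_rot: [0.959, 0.283, -0.0, -0.0]
contact_force: [-0.1, 0.3, 0.5]
opening: 1.004
```

```bash
python3 col.py w19
python3 - <<'E'
from h import *
print(get_state()['contact_force'])
s=cam('scene'); cv2.imwrite('pics/s19.png',cv2.resize(s['img'][160:320,200:410],None,fx=3.7,fy=3.7,interpolation=cv2.INTER_CUBIC))
c=dict(np.load('w19.npz')); g=np.mgrid[-.05:.05:500j,-.05:.05:500j]
X=np.stack([.3957-g[0],-.2858-g[1],0*g[0]+.104],-1); pr=proj(c,X).reshape(500,500,2).astype(np.float32)
cv2.imwrite('pics/rect19.png',cv2.remap(c['img'],pr[...,0],pr[...,1],cv2.INTER_CUBIC))
W=world(c); hsv=cv2.cvtColor(c['img'],cv2.COLOR_BGR2HSV)
m=(hsv[...,0]<15)&(hsv[...,1]>150)&(hsv[...,2]>60)&(np.hypot(W[...,0]-.3957,W[...,1]+.2858)<.035)
print(m.sum(),np.percentile(W[m][:,2],[50,80,95]))
E
```

```text
[ 0.39459985 -0.41952202  0.19949071] [ 9.59115091e-01  2.83015917e-01 -4.81490999e-04 -3.61029207e-05]
tool z [-9.44045969e-04 -2.03285521e-04 -9.99999534e-01] yaw 32.88058639354006
[ 0.39934428 -0.93827155 -0.40832784]
2940 [0.10100732 0.10352756 0.10440793]
```

View pics/s19.png

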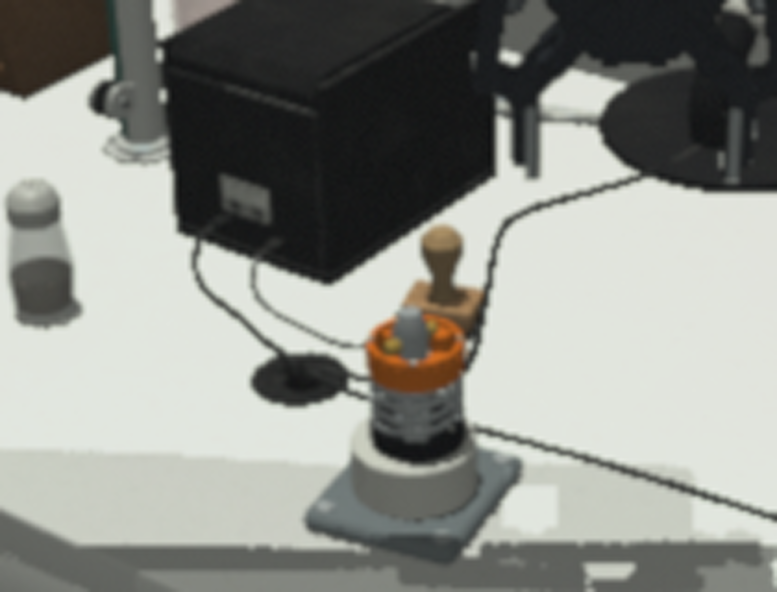

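View pics/rect19.png

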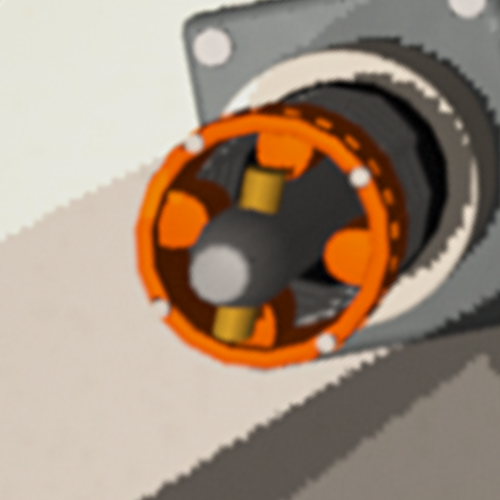

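The spring is locked. The collar rim is at z≈0.104, so the teeth are at 0.101 against the underside of the pin. The collar slots are at 33.7° and the pin at about -11°, so they are 45° apart. The robot is clear, and I'm handing the job in.

```bash
python3 -c "
from plant import *
print(get_state()['time']); print(sign_off())"
```

```text
16.0667
the job is handed in; nothing more can be done
None
```

The spring is on the rod, black collar down, and locked compressed between the label roll and the pin. I handed the job in at 16.1 s; sign-off gives no verdict.

- **Fitting:** I turned the spring about 25° before lowering it, so both collars passed the pin without snagging. I then pressed it about 36–39 mm, at no more than about 12 N on the wrist. After turning it 45° I eased it up until the teeth seated on the pin, then let go.
- **Final checks, gripper clear:**
  - The collar rim stood at z≈0.104 m, so its teeth sit against the underside of the pin.
  - The slots were 45° from the pin.
  - The wrist and scene pictures, taken 1.3 s after release, showed the spring still locked.
- **Bystanders:** The stamp and shaker look undisturbed in the last scene picture. I did not re-measure the bell and tape roll, but the arm never came near them while low.
- **Disagreements:**
  - The reported tool height read about 40 mm lower than the cameras showed. My first close therefore shut just above the collar and touched nothing; I corrected for the offset and regripped.
  - While pressing and turning, the tool drifted 2–4 mm sideways, with under about 6 N of side load.

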